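Tip a packed carton into the deep basket with a joystick

ROBOT

A 7-joint arm with a two-finger parallel gripper is mounted at the origin on a cart in front of the work surface, level with it; the furniture and walls round the work are solid. World frame = base frame: x ahead of the robot, y to its left, z up, the work surface at z = 0. Lengths are in m, angles in rad, forces in N, time in s.
With the tool pointing down it reaches from about 0.4 to 0.925 m from the base axis. Payload 5.6 kg.
Tool frame: the origin (TCP) lies between the finger pads; the fingertips stand env.tip_reach ahead of it and the grasp point (between the pads) lies 3 mm ahead of it (env.tip_reach is the distance from the TCP to the fingertips, in m); z points along the fingers, y is the direction in which the jaws open and shut (so a half turn about z gives the same grasp; the last joint's range is limited). The gripper opens to 85 mm and grips with 20 to 120 N. Pads are 22 mm wide; open, the fingers measure 114 mm over their backs; the gripper's body (76 mm by 85 mm) begins 54 mm behind the grasp point. The pads swing forward as they close: fully open they stand 13 mm farther back than shut.
Start: joints at [1.278, 0.468, -0.012, 1.603, 0.006, 1.071, -0.056], TCP at [0.161, -0.63, 0.253] pointing down, gripper open.
Joint ranges: [-2.53, 2.53], [-0.31, 2.02], [-1.57, 1.55], [0.28, 2.44], [-1.29, 4.43], [0.15, 1.84], [-2.92, 2.92]. Speed limits (rad/s): [2.57, 2.57, 3.14, 3.14, 3.14, 3.14, 3.14].

INTERFACE

Orientations are given as a unit quaternion [x, y, z, w].
In Python, from station import env gives the robot as it stands.
- The arm moves only by the shell command python3 -m pendant 'ROWS' [FORCE]. ROWS is a JSON object of lists of equal length, an entry for each row: "delta_pos": the shift along the tool's x, y, z as a fraction of full scale, a list of three; "turn": the turn, a rotation vector about the tool's x, y, z as a fraction of full scale, a list of three; "hand": the closure in counts, from 0 (fully open) to 255 (shut). In form: {"delta_pos": [[x, y, z], ...], "turn": [[ax, ay, az], ...], "hand": [hand, ...]}. A call has 1 to 5 rows; each row is the pose to reach, as a shift and turn from the pose measured when the call began, along the tool's axes at that moment; what a row does not reach only later rows make up. Full scale, the value 1, is 15 cm for a shift and 60 degrees for a turn. A row lasts 1/12 s, in which the tool goes at most 41.7 mm and 7.16 degrees, less where a joint would pass 70% of its speed; a pose out of reach is approached as far as the arm can. A call with a number of a shift or a turn outside -1 to 1 is refused whole. A call with a gripper value outside its range is refused whole. The fingers move at their own pace and stop on an object; FORCE is the grip in N (left out, the last holds). Time passes only in rows, so rows that repeat a pose let the fingers close. It gives the time, the measured TCP pose, the force and the opening at its end, in the units of the state.
- env.state(): the state, without advancing time (a new reading comes with each control period).
- env.grab_frame(name): name is "scene" or "side" or "wrist"; returns the picture (384x512x3 uint8, red, green, blue); there is no depth.
- env.camera_info(name): a dict with "fx", "fy", "cx", "cy" (pixels), "view" (4x4, takes a point from world to camera coordinates); the wrist camera has in their place "hand_eye" (4x4, takes a point from camera to tool coordinates, whose origin is the TCP and whose axes are the flange's). Camera axes: x right, y down, z forward; pixel columns grow to the right and rows downward; lengths in m; the calibration is good to about 2 mm. A picture is of the moment at which its call begins: read the wrist's pose just before it. camera_info takes no time and is no camera call.
- env.hand_in(): hands the job in, once; it reports no verdict.
The state is a dict: "clock": time; "q": joint angles; "qvel": joint speeds; "joint_torque": joint torques, N m; "ee_pos": TCP position; "tool_rot": TCP orientation; "ft_force": force on the tool from outside, world axes, zero at the start; "ft_torque": the same for the moment, N m; "gripper_width": finger opening in m.
Only numpy, scipy, OpenCV 4.12 (cv2) and the standard library are available. Lean on these libraries where they do the work, as an engineer would, in place of code of your own. Each camera call takes 0.05 s, during which the arm holds its last target.

TASK

Lay the small carton that lies loose on the table flat on the middle of the level tip plate, lengthwise between the plate's two side lips, and let go of it. Then push the joystick's stick right over towards the side on which the deep basket stands (away from the robot if the basket is on the far side of the plate, towards the robot if it is on the near side; the plate tips the way the stick is pushed), hold it there for a good second so that the carton slides off into the basket, and let the stick spring back to its centre. Never tip the plate the other way, towards the shallow tray, and leave the basket and the small bottles where they stand.

Things in the scene. Friction and masses are not known exactly. Their poses are not given: they have to be found in the camera images.
- carton_center (a point): centre of the carton, a closed printed folding box 116 mm long (its x axis) by 34 x 34 mm, 0.03 kg, lying on the table with its centre 17 mm up; gripped from above across its 34 mm width
- carton: the same carton; origin at the middle of its underside as it lies at the start, axes as for its centre
- tipper: motorised tip plate on a fixed stand; origin on the table under the middle of the plate; x axis is the direction across the pivot (the carton slides off towards +x or -x), y axis runs along the pivot. Base 36 mm (x) by 196 mm (y), two upright cheeks 8 mm thick with inner faces at y = +-86 mm that reach 112 mm up, a motor stub at +y out to y = 124 mm
- plate_top (a point): middle of the plate's top face, 101 mm above the table when level; the point tips with the plate. The plate is bare aluminium 92 mm (x) by 156 mm (y), 3 mm thick, open at the +x and -x edges, with a lip 13 mm high along each y edge (inner faces at y = +-75 mm). It turns about the pivot 6 mm below this point
- tip_plate (a joint): plate angle in rad, 0 = level; positive = the +x edge goes down. It follows the stick at twice the stick's angle (up to 0.9 rad); it gives a little when pressed. The carton begins to slide at 0.45 to 0.65 rad
- basket: the deep basket: punched plastic, 171 mm (x) by 257 mm (y), walls 52 mm high; origin at the middle of its underside on the table. Inside 140 x 226 mm at the floor. It stands loose close against one side of the tipper (centre 116 mm from the tipper's origin along +x or -x) and the level plate overhangs its rim
- flat_tray: the shallow tray: plain metal, 173 mm (x) by 258 mm (y), 15 mm high; origin at the middle of its underside. It stands on the tipper's other side in the same way
- joystick_box: grey control box fixed on the table, 120 mm (x) by 100 mm (y), top face 46 mm up; origin under its middle; +x is the away-from-the-robot direction of the stick (the box may be turned up to 0.3 rad), marked with chevrons on the top at +x and -x. The stick stands in the middle of the top, its pivot 46 mm above the table
- stick_knob (a point): middle of the stick's black rounded knob at its widest (35 mm diameter, from 58 to 96 mm above the pivot); this point is 78 mm from the pivot, 124 mm above the table when centred. Below the knob is a bare steel shaft of 12 mm diameter. The point tilts with the stick
- stick_fb (a joint): stick tilt in rad along the box's x axis, spring-centred at 0; positive = leaning to the box's +x, which tips the plate's +x edge down; stops at +-0.45. Pushing the knob over to the stop takes about 5 N (0.9 N m/rad)
- stick_lr (a joint): stick tilt in rad across the box, spring-centred at 0 and not used; positive = leaning to the box's -y; stops at +-0.45
- bottle_a: bystander: small lacquer bottle, 27 mm diameter, 74 mm high, standing; origin in its foot; beside the far part of the power strip
- bottle_b: bystander: small bottle of the same shape beside the joystick box
- bottle_c: bystander: small bottle of the same shape beside the near part of the power strip

How it is judged:
On the way, in this order (a step that is already met when the one before it is completed fails the run):
1. the carton lies on the level tip plate, lengthwise between the side lips, let go and at rest (x of carton_center in the frame of plate_top between -0.03 and 0.03 m and y of carton_center in the frame of plate_top between -0.022 and 0.022 m and z of carton_center in the frame of plate_top between 0.008 and 0.026 m and angle between the x axis of carton_center and the y axis of tipper, either way round below 0.35 rad and contact force between the fingers and carton below 0.1 N and linear speed of carton below 0.03 m/s and value of joint tip_plate between -0.15 and 0.15 rad), for 0.2 s.
2. the stick is held tilted at least 0.33 rad towards the basket's side for 0.8 s (((x of basket in the frame of tipper above 0 m and value of joint stick_fb above 0.33 rad) or (x of basket in the frame of tipper below 0 m and value of joint stick_fb below -0.33 rad))), for 0.8 s.
At the end, for the whole second after the job is handed in: the carton is at rest inside the deep basket (its centre within the walls and less than 50 mm above the basket's underside), the basket stands flat within 40 mm of its first place, the stick is back within 0.06 rad of its centre both ways and the plate is level within 0.12 rad (x of carton_center in the frame of basket between -0.075 and 0.075 m and y of carton_center in the frame of basket between -0.118 and 0.118 m and z of carton_center in the frame of basket between 0 and 0.05 m and linear speed of carton below 0.02 m/s and value of joint stick_fb between -0.06 and 0.06 rad and value of joint stick_lr between -0.06 and 0.06 rad and value of joint tip_plate between -0.12 and 0.12 rad and distance of basket from where it was at the start of the episode below 0.04 m and angle between basket's own z axis and vertical below 0.1 rad); the robot touches nothing.
It fails at once if the stick tilted more than 0.2 rad towards the shallow tray's side ((x of basket in the frame of tipper above 0 m and value of joint stick_fb below -0.2 rad) or (x of basket in the frame of tipper below 0 m and value of joint stick_fb above 0.2 rad)).
It fails at once if a small bottle moved more than 40 mm or tipped over (distance of any of bottle_a, bottle_b, bottle_c from where it was at the start of the episode above 0.04 m or angle between any of bottle_a, bottle_b, bottle_c's own z axis and vertical above 0.6 rad).
It also fails if it takes over 56 s, if anything falls off the work surface, if the arm or the gripper's body presses on something with over 40 N, if the wrist force passes 120 N, or if a joint passes its speed limit or range.

## Working session

There is one attempt and no reset: what is moved stays moved. The work goes in short steps, Python scripts to look and compute and a shell command to move; the robot and the scene stay as the last step left them, time stands still between calls to the robot, and variables do not carry over. Pictures are saved under pics/ and viewed, and the job is handed in when it is done.

```bash
mkdir -p pics; ls; python3 - <<'E'
from station import env
import cv2,numpy as np
s=env.state();print({k:np.round(v,3).tolist() for k,v in s.items()},env.tip_reach)
for n in("scene","side","wrist"):
    i=env.camera_info(n);print(n,{k:np.round(v,4).tolist() for k,v in i.items()})
    cv2.imwrite(f"pics/{n}0.png",env.grab_frame(n)[:,:,::-1])
E
```

```text
pics
{'clock': 0.0, 'q': [1.278, 0.468, -0.012, 1.604, 0.006, 1.071, -0.056], 'qvel': [0.002, -0.002, -0.001, -0.001, -0.001, 0.0, -0.001], 'joint_torque': [0.0, -53.239, 0.021, -25.13, 0.011, 0.008, 0.0], 'ee_pos': [0.16, -0.629, 0.252], 'tool_rot': [0.992, 0.125, -0.0, -0.001], 'ft_force': [0.922, -0.436, -0.721], 'ft_torque': [-0.028, 0.086, 0.005], 'gripper_width': 0.086} 0.022
scene {'fx': 494.9271, 'fy': 494.9271, 'cx': 258.4523, 'cy': 192.7908, 'view': [[0.5737, -0.819, -0.0114, -0.362], [-0.4994, -0.3387, -0.7974, 0.3297], [0.6492, 0.4632, -0.6033, 1.2879], [0.0, 0.0, 0.0, 1.0]]}
side {'fx': 487.3255, 'fy': 487.3255, 'cx': 270.0602, 'cy': 196.5747, 'view': [[-0.9995, 0.0278, -0.0131, 0.5405], [0.0256, 0.5193, -0.8542, 0.1187], [-0.0169, -0.8542, -0.5197, 1.2753], [0.0, 0.0, 0.0, 1.0]]}
wrist {'fx': 324.3416, 'fy': 324.3416, 'cx': 254.7288, 'cy': 194.2256, 'hand_eye': [[0.0001, -0.9469, -0.3215, 0.0832], [1.0, -0.0001, 0.0006, -0.0008], [-0.0006, -0.3215, 0.9469, -0.1209], [0.0, 0.0, 0.0, 1.0]]}
```

View pics/scene0.png

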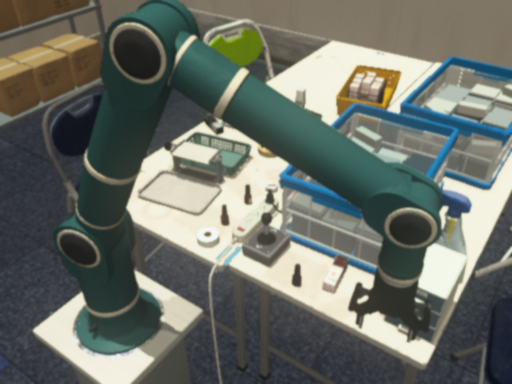

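View pics/side0.png

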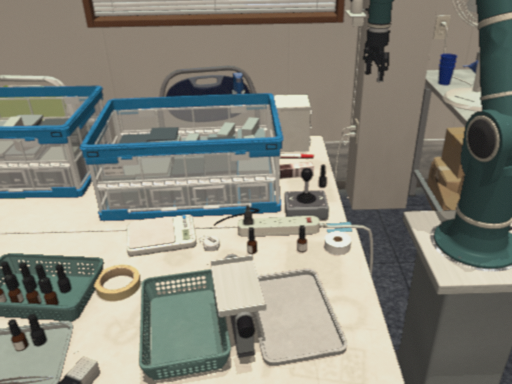

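View pics/wrist0.png

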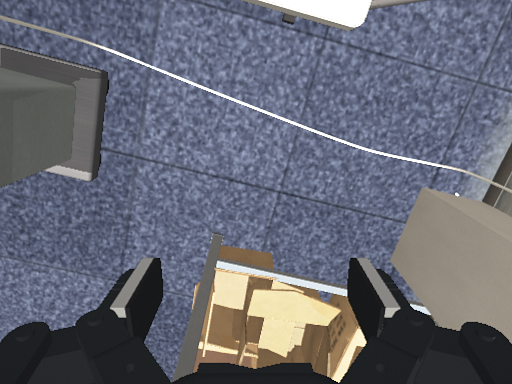

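The basket (side view 185,320) is on the far side of the plate. The carton is at scene (337,272), the joystick at (265,240). I'll zoom in.

```bash
python3 - <<'E'
import cv2
a=cv2.imread("pics/scene0.png");b=cv2.imread("pics/side0.png")
z=lambda im,x,y,w,h,k:cv2.resize(im[y:y+h,x:x+w],None,fx=k,fy=k,interpolation=cv2.INTER_CUBIC)
cv2.imwrite("pics/z1.png",z(a,210,170,200,150,4))
cv2.imwrite("pics/z2.png",z(a,130,110,160,110,5))
cv2.imwrite("pics/z3.png",z(b,130,240,220,140,3.6))
cv2.imwrite("pics/z4.png",z(b,200,140,160,120,5))
E
```

```text
(no output)
```

View pics/z1.png

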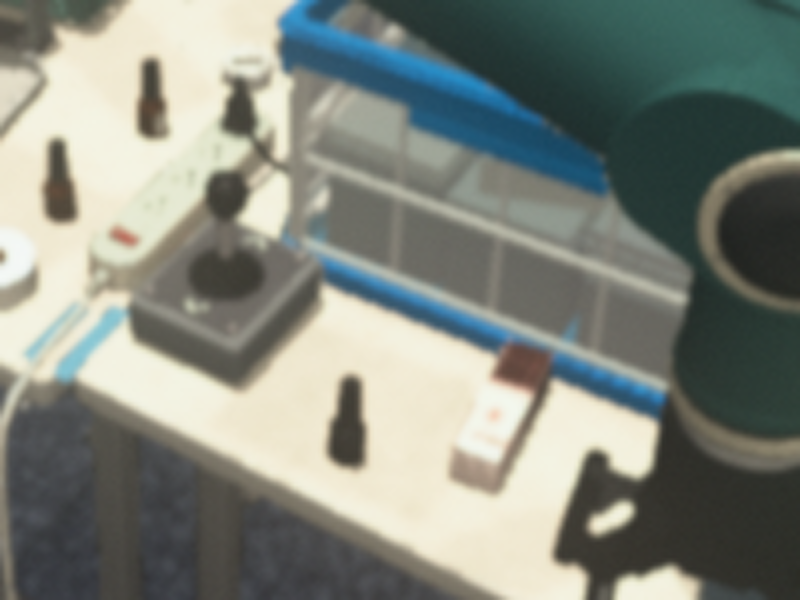

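View pics/z2.png

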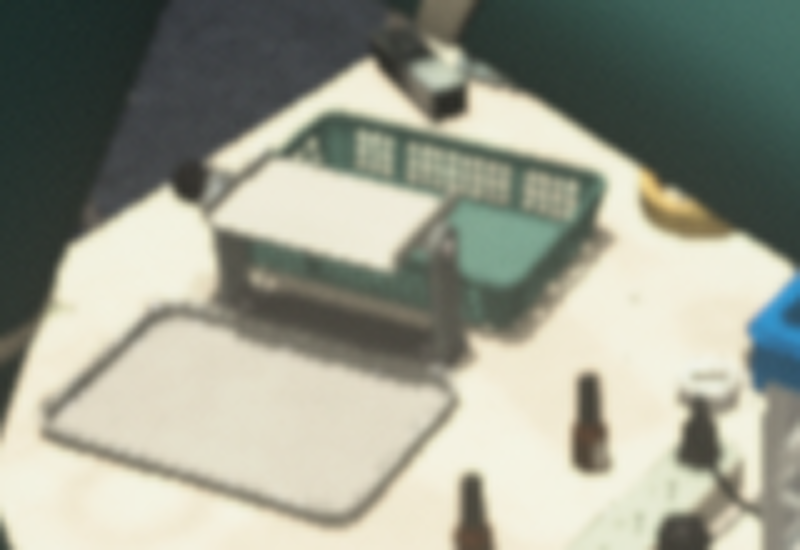

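View pics/z3.png

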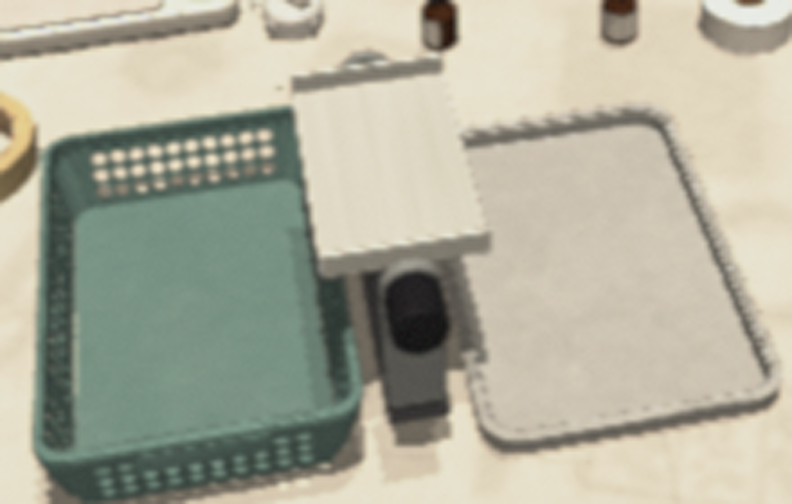

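View pics/z4.png

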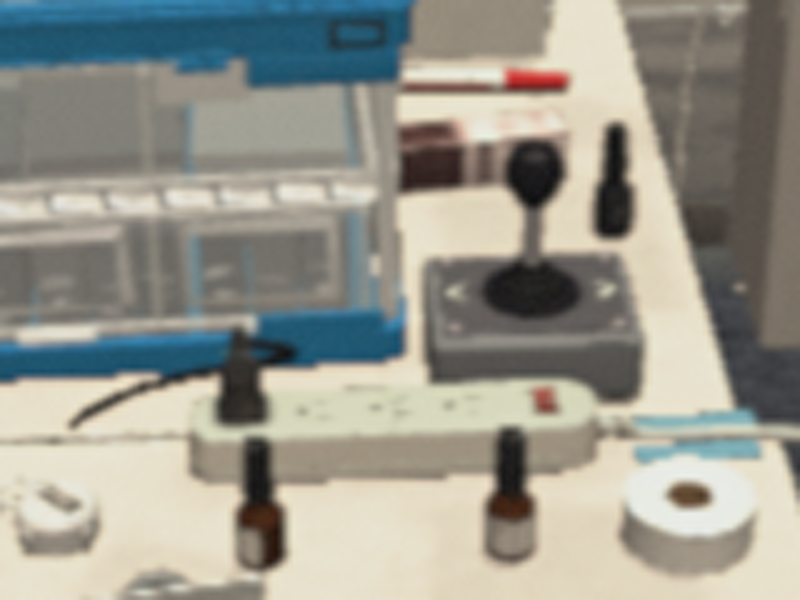

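```bash
cat > h.py <<'E'
import numpy as np
from station import env
from scipy.spatial.transform import Rotation as R
def cam(n,s=None):
    i=env.camera_info(n)
    if n=="wrist":
        s=s or env.state();T=np.eye(4);T[:3,:3]=R.from_quat(s["tool_rot"]).as_matrix();T[:3,3]=s["ee_pos"]
        C=T@np.array(i["hand_eye"])
    else: C=np.linalg.inv(np.array(i["view"]))
    return i,C
def ray(n,u,v,s=None):
    i,C=cam(n,s);d=C[:3,:3]@np.array([(u-i["cx"])/i["fx"],(v-i["cy"])/i["fy"],1]);return C[:3,3],d/np.linalg.norm(d)
def plane(n,u,v,z,s=None):
    o,d=ray(n,u,v,s);return o+d*(z-o[2])/d[2]
def tri(a,b):
    A=np.zeros((3,3));B=np.zeros(3)
    rs=[ray(*a),ray(*b)]
    for o,d in rs:
        P=np.eye(3)-np.outer(d,d);A+=P;B+=P@o
    x=np.linalg.solve(A,B);return x,[np.linalg.norm((np.eye(3)-np.outer(d,d))@(x-o)) for o,d in rs]
def proj(n,p,s=None):
    i,C=cam(n,s);q=np.linalg.inv(C)@np.r_[p,1];return i["fx"]*q[0]/q[2]+i["cx"],i["fy"]*q[1]/q[2]+i["cy"]
E
python3 - <<'E'
from h import *
np.set_printoptions(precision=4,suppress=True)
z1=lambda u,v:("scene",210+u/4-.4,170+v/4-.4)
z2=lambda u,v:("scene",130+u/5-.4,110+v/5-.4)
z3=lambda u,v:("side",130+u/3.6-.4,240+v/3.6-.4)
z4=lambda u,v:("side",200+u/5-.4,140+v/5-.4)
print("carton")
c=[plane(*z1(*p),.034) for p in((505,342),(551,350),(503,458),(460,445))]
for p in c:print(p)
print(np.mean(c,0),[np.linalg.norm(c[i]-c[i-1]) for i in range(4)],np.arctan2(*(c[0]-c[3])[1::-1]),np.arctan2(*(c[1]-c[2])[1::-1]))
print("knob",tri(z1(227,193),z4(534,172)))
print("base box top corners")
for p in((240,222),(320,268),(237,353),(132,293)):print(plane(*z1(*p),.046))
for p in((428,262),(622,257),(638,335),(437,340)):print(plane(*z4(*p),.046))
print("chev",plane(*z4(455,290),.046),plane(*z4(606,290),.046),plane(*z1(197,303),.046),plane(*z1(258,240),.046))
print("plate side")
c=[plane(*z3(*p),.114) for p in((293,78),(440,60),(490,237),(325,260))]
for p in c:print(p)
print(np.mean(c,0),[np.linalg.norm(c[i]-c[i-1]) for i in range(4)])
print("plate scene .101")
c=[plane(*z2(*p),.101) for p in((285,160),(447,198),(392,268),(212,222))]
for p in c:print(p)
print(np.mean(c,0),[np.linalg.norm(c[i]-c[i-1]) for i in range(4)])
print("basket rim");
for p in((45,150),(358,375),(45,460)):print(plane(*z3(*p),.052))
for p in((330,112),(605,180),(495,295)):print(plane(*z2(*p),.052))
print("tray")
for p in((665,112),(770,385),(490,440)):print(plane(*z3(*p),.015))
print("bottles",plane(*z1(348,460),0),plane(*z1(153,133),0),plane(*z1(62,217),0),plane(*z4(262,560),0),plane(*z4(512,552),0),plane(*z4(612,232),0))
print("crate bottom corner",plane(*z1(300,240),.0),plane(*z1(660,410),.0),plane(*z4(400,350),0))
print("crate rim",plane(*z4(405,75),.2), tri(z1(283,25),z4(410,5)))
E
```

```text
carton
[ 0.4962 -0.366   0.034 ]
[ 0.5075 -0.3969  0.034 ]
[ 0.3968 -0.4172  0.034 ]
[ 0.3908 -0.3876  0.034 ]
[ 0.4478 -0.3919  0.034 ] [np.float64(0.1075549684398081), np.float64(0.03285735559791266), np.float64(0.11246859881888398), np.float64(0.030127189358790236)] 0.20219747181924286 0.18110144400904857
knob (array([ 0.4339, -0.1676,  0.1231]), [np.float64(0.00019570988171944072), np.float64(0.00019570988171940112)])
base box top corners
[ 0.4866 -0.1433  0.046 ]
[ 0.4768 -0.2214  0.046 ]
[ 0.3684 -0.2204  0.046 ]
[ 0.3764 -0.1223  0.046 ]
[ 0.4905 -0.2028  0.046 ]
[ 0.3775 -0.2029  0.046 ]
[ 0.379  -0.1184  0.046 ]
[ 0.4901 -0.1186  0.046 ]
chev [ 0.4769 -0.1709  0.046 ] [ 0.3911 -0.1667  0.046 ] [ 0.3945 -0.1677  0.046 ] [ 0.4771 -0.1661  0.046 ]
plate side
[0.6709 0.1919 0.114 ]
[0.5837 0.1786 0.114 ]
[0.5567 0.3294 0.114 ]
[0.6428 0.3427 0.114 ]
[0.6135 0.2607 0.114 ] [np.float64(0.15343349931592148), np.float64(0.08814117925728615), np.float64(0.15321704180057893), np.float64(0.08712748009151931)]
plate scene .101
[0.6481 0.3298 0.101 ]
[0.6735 0.1994 0.101 ]
[0.5824 0.1745 0.101 ]
[0.5565 0.3165 0.101 ]
[0.6152 0.255  0.101 ] [np.float64(0.09257194312978526), np.float64(0.13288008959703856), np.float64(0.09441295407285857), np.float64(0.14437869196282005)]
basket rim
[0.8293 0.1781 0.052 ]
[0.6282 0.3646 0.052 ]
[0.7833 0.4135 0.052 ]
[0.7812 0.4072 0.052 ]
[0.8198 0.1677 0.052 ]
[0.6515 0.1422 0.052 ]
tray
[0.4382 0.1148 0.015 ]
[0.4049 0.3473 0.015 ]
[0.5595 0.3787 0.015 ]
bottles [ 0.3636 -0.3169  0.    ] [0.5845 0.0112 0.    ] [0.4555 0.0077 0.    ] [0.5877 0.0148 0.    ] [0.4588 0.0138 0.    ] [ 0.3685 -0.311   0.    ]
crate bottom corner [ 0.5394 -0.1649  0.    ] [ 0.5297 -0.4754  0.    ] [ 0.508  -0.1806  0.    ]
crate rim [ 0.5067 -0.1369  0.2   ] (array([ 0.5037, -0.1667,  0.2275]), [np.float64(0.00150417625160832), np.float64(0.0015041762516083278)])
```

```bash
cat >> h.py <<'E'
def plan(x,y,z,yaw,pitch=0):
    """fractions to go from here to a tool pose: tool x at yaw (deg), z down; pitch tilts about tool y"""
    s=env.state();r=R.from_quat(s["tool_rot"]);p=np.array(s["ee_pos"])
    a=np.radians(yaw);X=np.array([np.cos(a),np.sin(a),0]);Z=np.array([0,0,-1.]);Y=np.cross(Z,X)
    t=R.from_matrix(np.c_[X,Y,Z])*R.from_euler("y",pitch,degrees=True)
    d=r.inv().apply(np.array([x,y,z])-p)/.15; w=(r.inv()*t).as_rotvec()/np.radians(60)
    xa=r.as_matrix()[:,0]
    print("t",round(s["clock"],2),"pos",np.round(p,4),"yaw",np.round(np.degrees(np.arctan2(xa[1],xa[0])),1),"q7",round(s["q"][6],2),"w",round(s["gripper_width"],4),"F",np.round(s["ft_force"],1),"\n delta",np.round(d,3),"turn",np.round(w,3))
E
python3 -c "
from h import *
plan(.36,-.42,.27,100)"
```

```text
t 0.15 pos [ 0.1605 -0.6295  0.2525] yaw 14.3 q7 -0.06 w 0.0854 F [0.7 0.2 0.2] 
 delta [ 1.634 -1.025 -0.115] turn [-1.000e-03 -1.000e-03 -1.428e+00]
```

```bash
python3 -m pendant '{"delta_pos":[[0.2,-0.1,-0.05],[0.4,-0.25,-0.1],[0.6,-0.4,-0.15],[0.8,-0.5,-0.15],[0.9,-0.6,-0.15]],"turn":[[0,0,-0.119],[0,0,-0.238],[0,0,-0.357],[0,0,-0.476],[0,0,-0.596]],"hand":[0,0,0,0,0]}'; python3 -c "
from h import *
plan(.36,-.42,.27,130)"
```

```text
clock: 0.57
ee_pos: [0.2731, -0.5062, 0.2757]
tool_rot: [0.904, 0.428, 0.001, -0.0]
ft_force: [0.2, -0.2, -0.1]
gripper_width: 0.0857
t 0.57 pos [ 0.2731 -0.5062  0.2757] yaw 50.6 q7 0.27 w 0.0857 F [ 0.2 -0.2 -0.1] 
 delta [0.812 0.083 0.04 ] turn [ 2.000e-03 -1.000e-03 -1.323e+00]
```

```bash
python3 -m pendant '{"delta_pos":[[0.15,0,0],[0.3,0,0],[0.45,0,0],[0.6,0,0],[0.7,0.1,0]],"turn":[[0,0,-0.119],[0,0,-0.238],[0,0,-0.357],[0,0,-0.476],[0,0,-0.596]],"hand":[0,0,0,0,0]}'; python3 -c "
from h import *
plan(.36,-.42,.27,140)"
```

```text
clock: 0.98
ee_pos: [0.3512, -0.4316, 0.2759]
tool_rot: [0.73, 0.684, 0.001, -0.001]
ft_force: [1.0, -0.4, 0.3]
gripper_width: 0.0855
t 0.98 pos [ 0.3512 -0.4316  0.2759] yaw 86.3 q7 0.66 w 0.0855 F [ 1.  -0.4  0.3] 
 delta [0.081 0.053 0.04 ] turn [ 0.001 -0.002 -0.895]
```

```bash
python3 -m pendant '{"delta_pos":[[0,0,0],[0,0,0],[0,0,0],[0,0,0],[0,0,0]],"turn":[[0,0,-0.119],[0,0,-0.238],[0,0,-0.357],[0,0,-0.476],[0,0,-0.596]],"hand":[0,0,0,0,0]}'; python3 -c "
from h import *
plan(.36,-.42,.27,191)"
```

```text
clock: 1.4
ee_pos: [0.3511, -0.4314, 0.2757]
tool_rot: [0.485, 0.875, 0.001, -0.001]
ft_force: [-0.5, -0.7, -1.1]
gripper_width: 0.0855
t 1.4 pos [ 0.3511 -0.4314  0.2757] yaw 122.0 q7 1.24 w 0.0855 F [-0.5 -0.7 -1.1] 
 delta [0.033 0.091 0.038] turn [ 3.00e-03 -1.00e-03 -1.15e+00]
```

```bash
python3 -m pendant '{"delta_pos":[[0,0,0],[0,0,0],[0,0,0],[0,0,0],[0,0,0]],"turn":[[0,0,-0.119],[0,0,-0.238],[0,0,-0.357],[0,0,-0.476],[0,0,-0.596]],"hand":[0,0,0,0,0]}'
python3 -m pendant '{"delta_pos":[[0,0,0],[0,0,0],[0,0,0],[0,0,0],[0,0,0]],"turn":[[0,0,-0.119],[0,0,-0.238],[0,0,-0.357],[0,0,-0.476],[0,0,-0.55]],"hand":[0,0,0,0,0]}'; python3 - <<'E'
from h import *
import cv2
plan(.40,-.40,.25,191)
s=env.state();f=env.grab_frame("wrist");cv2.imwrite("pics/w1.png",f[:,:,::-1]);np.save("pics/s1.npy",[s],allow_pickle=True)
E
```

```text
clock: 1.82
ee_pos: [0.3509, -0.4313, 0.2754]
tool_rot: [0.192, 0.981, 0.002, -0.001]
ft_force: [0.2, -0.2, 0.6]
gripper_width: 0.0855
clock: 2.23
ee_pos: [0.3507, -0.4313, 0.2751]
tool_rot: [-0.097, 0.995, 0.002, -0.0]
ft_force: [0.2, -1.3, -1.3]
gripper_width: 0.0854
t 2.23 pos [ 0.3507 -0.4313  0.2751] yaw -168.9 q7 2.36 w 0.0854 F [ 0.2 -1.3 -1.3] 
 delta [-0.363  0.14   0.168] turn [ 0.004 -0.     0.002]
```

View pics/w1.png

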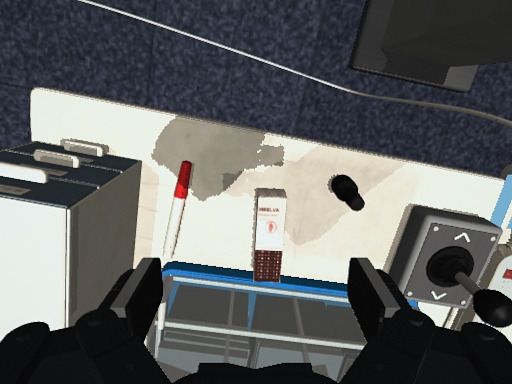

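```bash
python3 - <<'E'
import cv2
a=cv2.imread("pics/w1.png")
cv2.imwrite("pics/z5.png",cv2.resize(a[175:295,220:320],None,fx=5,fy=5,interpolation=cv2.INTER_CUBIC))
E
```

```text
(no output)
```

View pics/z5.png

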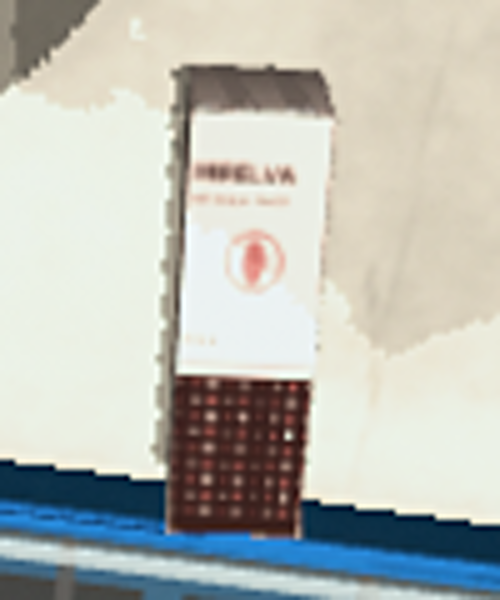

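```bash
python3 - <<'E'
from h import *
s=np.load("pics/s1.npy",allow_pickle=True)[0]
np.set_printoptions(precision=4,suppress=True)
c=[plane("wrist",220+u/5-.4,175+v/5-.4,.034,s) for u,v in((190,110),(334,113),(300,537),(169,532))]
for p in c:print(p)
print([np.linalg.norm(c[i]-c[i-1]) for i in range(4)])
for a,b in((0,3),(1,2)):print(np.degrees(np.arctan2(*(c[b]-c[a])[1::-1])))
m=(c[0]+c[1])/2;f=(c[2]+c[3])/2;d=(f-m)/np.linalg.norm(f-m);print("near mid",m,"centre",m+.058*d,"grasp",m+.036*d,np.degrees(np.arctan2(d[1],d[0])))
E
```

```text
[ 0.3921 -0.4181  0.034 ]
[ 0.3863 -0.3846  0.034 ]
[ 0.5015 -0.3672  0.034 ]
[ 0.5065 -0.4008  0.034 ]
[np.float64(0.11575178409779914), np.float64(0.0340605565712592), np.float64(0.11654384005605209), np.float64(0.034014358169562955)]
8.611072397228215
8.592014675191763
near mid [ 0.3892 -0.4014  0.034 ] centre [ 0.4465 -0.3927  0.034 ] grasp [ 0.4248 -0.396   0.034 ] 8.601511045752
```

Sizes match (116 × 34 mm). The carton centre is (0.4465, -0.3927) with yaw 8.6°. I'll grasp 22 mm robot-side of the centre to stay clear of the crate rim.

```bash
python3 -c "
from h import *
plan(.4248,-.396,.15,188.6)"
```

```text
t 2.28 pos [ 0.3507 -0.4313  0.2751] yaw -168.8 q7 2.36 w 0.0853 F [0.3 0.2 0.6] 
 delta [-0.531  0.131  0.835] turn [ 0.004 -0.     0.044]
```

```bash
python3 -m pendant '{"delta_pos":[[-0.1,0.03,0.15],[-0.25,0.06,0.35],[-0.4,0.1,0.55],[-0.53,0.13,0.75],[-0.53,0.13,0.83]],"turn":[[0,0,0.044],[0,0,0.044],[0,0,0.044],[0,0,0.044],[0,0,0.044]],"hand":[0,0,0,0,0]}'; python3 - <<'E'
from h import *
import cv2
plan(.4248,-.396,.028,188.6)
f=env.grab_frame("wrist");cv2.imwrite("pics/w2.png",f[:,:,::-1])
f=env.grab_frame("scene");cv2.imwrite("pics/s2.png",f[:,:,::-1])
E
```

```text
clock: 2.7
ee_pos: [0.4269, -0.3918, 0.1469]
tool_rot: [-0.077, 0.997, 0.005, -0.001]
ft_force: [0.3, 0.5, -0.3]
gripper_width: 0.0854
t 2.7 pos [ 0.4269 -0.3918  0.1469] yaw -171.2 q7 2.07 w 0.0854 F [ 0.3  0.5 -0.3] 
 delta [ 0.018 -0.033  0.793] turn [ 0.009 -0.     0.003]
```

View pics/w2.png

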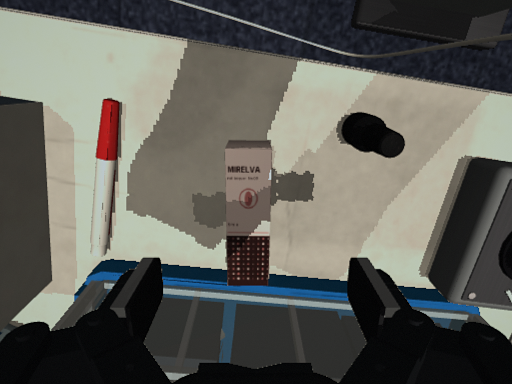

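View pics/s2.png

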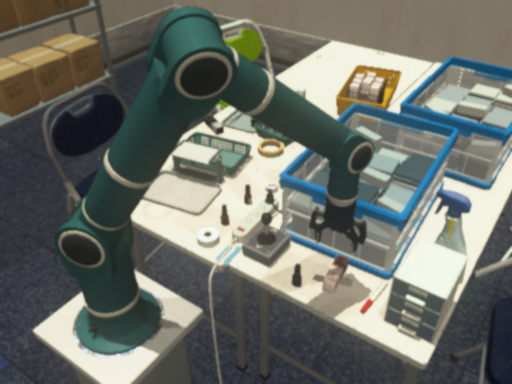

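Jaws straddle the carton (wrist 225–272, 148–283), with the rim behind. Descending.

```bash
python3 -m pendant '{"delta_pos":[[0.01,-0.03,0.15],[0.01,-0.03,0.3],[0.01,-0.03,0.45],[0.01,-0.03,0.55],[0.01,-0.03,0.6]],"turn":[[0.01,0,0],[0.01,0,0],[0.01,0,0],[0.01,0,0],[0.01,0,0]],"hand":[0,0,0,0,0]}' 30; python3 -c "
from h import *
plan(.4248,-.396,.028,188.6)"
```

```text
clock: 3.22
ee_pos: [0.421, -0.3997, 0.0573]
tool_rot: [-0.074, 0.997, -0.001, -0.003]
ft_force: [-0.5, -0.3, -0.7]
gripper_width: 0.0849
t 3.22 pos [ 0.421  -0.3997  0.0573] yaw -171.5 q7 1.99 w 0.0849 F [-0.5 -0.3 -0.7] 
 delta [-0.03   0.021  0.195] turn [-0.002 -0.005 -0.002]
```

```bash
python3 -m pendant '{"delta_pos":[[-0.02,0.02,0.06],[-0.02,0.02,0.12],[-0.02,0.02,0.17],[-0.02,0.02,0.19],[-0.02,0.02,0.19]],"turn":[[0,0,0],[0,0,0],[0,0,0],[0,0,0],[0,0,0]],"hand":[0,0,0,0,0]}'; python3 -c "
from h import *
plan(.4248,-.396,.028,188.6)"
```

```text
clock: 3.63
ee_pos: [0.4232, -0.3963, 0.0284]
tool_rot: [-0.074, 0.997, -0.001, -0.003]
ft_force: [-0.1, 0.2, 0.1]
gripper_width: 0.0854
t 3.63 pos [ 0.4232 -0.3963  0.0284] yaw -171.5 q7 1.96 w 0.0854 F [-0.1  0.2  0.1] 
 delta [-0.011  0.     0.003] turn [-0.001 -0.005 -0.002]
```

```bash
for i in 1 2; do python3 -m pendant '{"delta_pos":[[0,0,0],[0,0,0],[0,0,0],[0,0,0],[0,0,0]],"turn":[[0,0,0],[0,0,0],[0,0,0],[0,0,0],[0,0,0]],"hand":[255,255,255,255,255]}' 30; done
```

```text
clock: 4.05
ee_pos: [0.4235, -0.3966, 0.029]
tool_rot: [-0.074, 0.997, -0.001, -0.002]
ft_force: [1.0, -0.3, -0.6]
gripper_width: 0.0341
clock: 4.47
ee_pos: [0.4234, -0.3966, 0.0289]
tool_rot: [-0.074, 0.997, -0.001, -0.003]
ft_force: [-0.4, -0.7, 1.5]
gripper_width: 0.0341
```

```bash
python3 -m pendant '{"delta_pos":[[0.02,0,-0.15],[0.04,0,-0.35],[0.06,0,-0.6],[0.08,0,-0.8],[0.1,0,-1.0]],"turn":[[0,0,0],[0,0,0],[0,0,0],[0,0,0],[0,0,0]],"hand":[255,255,255,255,255]}'; python3 -m pendant '{"delta_pos":[[0.02,0,-0.2],[0.04,0,-0.4],[0.06,0,-0.6],[0.08,0,-0.75],[0.1,0,-0.75]],"turn":[[0,0,0],[0,0,0],[0,0,0],[0,0,0],[0,0,0]],"hand":[255,255,255,255,255]}'; python3 -c "
from h import *
plan(.48,-.2,.30,160)"
```

```text
clock: 4.88
ee_pos: [0.4092, -0.3982, 0.1806]
tool_rot: [-0.074, 0.997, -0.001, -0.002]
ft_force: [0.3, -0.7, -0.8]
gripper_width: 0.0337
clock: 5.3
ee_pos: [0.3968, -0.4012, 0.2983]
tool_rot: [-0.074, 0.997, -0.005, 0.0]
ft_force: [0.5, -0.4, -0.1]
gripper_width: 0.0339
t 5.3 pos [ 0.3968 -0.4012  0.2983] yaw -171.5 q7 2.22 w 0.0339 F [ 0.5 -0.4 -0.1] 
 delta [-0.746  1.245 -0.023] turn [-0.009  0.002  0.475]
```

```bash
python3 -m pendant '{"delta_pos":[[-0.08,0.2,0],[-0.2,0.4,0],[-0.3,0.6,0],[-0.45,0.8,0],[-0.5,1.0,0]],"turn":[[0,0,0.1],[0,0,0.2],[0,0,0.3],[0,0,0.4],[0,0,0.475]],"hand":[255,255,255,255,255]}'; python3 -c "
from h import *
plan(.53,-.1,.28,130)"
```

```text
clock: 5.72
ee_pos: [0.4503, -0.2394, 0.2964]
tool_rot: [0.176, 0.984, -0.004, 0.002]
ft_force: [1.2, 0.3, -0.1]
gripper_width: 0.034
t 5.72 pos [ 0.4503 -0.2394  0.2964] yaw 159.8 q7 1.46 w 0.034 F [ 1.2  0.3 -0.1] 
 delta [-0.177  1.056  0.102] turn [-0.005  0.007  0.496]
```

```bash
python3 -m pendant '{"delta_pos":[[-0.03,0.2,0],[-0.06,0.4,0],[-0.1,0.6,0],[-0.14,0.8,0],[-0.17,1.0,0]],"turn":[[0,0,0.1],[0,0,0.2],[0,0,0.3],[0,0,0.4],[0,0,0.5]],"hand":[255,255,255,255,255]}'; python3 -c "
from h import *
plan(.6,.1,.26,98.6)"
```

```text
clock: 6.13
ee_pos: [0.5263, -0.1062, 0.2946]
tool_rot: [0.427, 0.904, -0.004, 0.002]
ft_force: [0.1, -0.2, -0.1]
gripper_width: 0.0339
t 6.13 pos [ 0.5263 -0.1062  0.2946] yaw 129.5 q7 0.63 w 0.0339 F [ 0.1 -0.2 -0.1] 
 delta [0.751 1.254 0.22 ] turn [-0.002  0.008  0.515]
```

```bash
python3 -m pendant '{"delta_pos":[[0.12,0.2,0],[0.24,0.4,0],[0.36,0.6,0],[0.48,0.8,0],[0.6,1.0,0]],"turn":[[0,0,0.1],[0,0,0.2],[0,0,0.3],[0,0,0.4],[0,0,0.5]],"hand":[255,255,255,255,255]}'; python3 - <<'E'
from h import *
import cv2
plan(.611,.2,.25,98.6)
s=env.state();f=env.grab_frame("wrist");cv2.imwrite("pics/w3.png",f[:,:,::-1]);np.save("pics/s3.npy",[s],allow_pickle=True)
E
```

```text
clock: 6.55
ee_pos: [0.5848, 0.0601, 0.2922]
tool_rot: [0.648, 0.761, -0.003, 0.003]
ft_force: [-0.0, 0.0, -0.3]
gripper_width: 0.0343
t 6.55 pos [0.5848 0.0601 0.2922] yaw 99.2 q7 -0.21 w 0.0343 F [-0.   0.  -0.3] 
 delta [0.895 0.321 0.273] turn [-0.001  0.008  0.01 ]
```

View pics/w3.png

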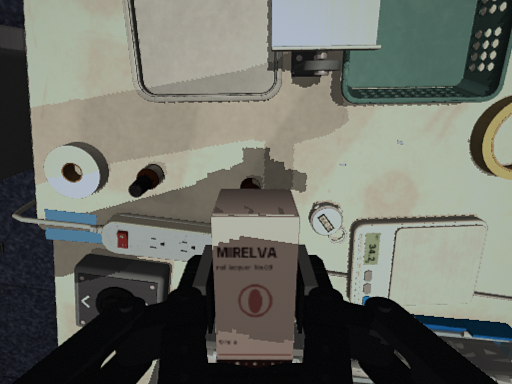

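Carton held straight; basket right (far) of plate, plate at top. Moving nearer for a better measurement.

```bash
python3 -m pendant '{"delta_pos":[[0.15,0.05,0],[0.3,0.08,0],[0.45,0.1,0],[0.6,0.15,0],[0.6,0.15,0]],"turn":[[0,0,0.01],[0,0,0.01],[0,0,0.01],[0,0,0.01],[0,0,0.01]],"hand":[255,255,255,255,255]}'; python3 - <<'E'
from h import *
import cv2
plan(.611,.28,.25,98.6)
s=env.state();f=env.grab_frame("wrist");cv2.imwrite("pics/w4.png",f[:,:,::-1]);np.save("pics/s4.npy",[s],allow_pickle=True)
cv2.imwrite("pics/z6.png",cv2.resize(f[0:220,180:460,::-1],None,fx=2.5,fy=2.5,interpolation=cv2.INTER_CUBIC))
E
```

```text
clock: 7.02
ee_pos: [0.5919, 0.1677, 0.2918]
tool_rot: [0.648, 0.762, 0.001, 0.0]
ft_force: [0.4, 0.3, 0.5]
gripper_width: 0.034
t 7.02 pos [0.5919 0.1677 0.2918] yaw 99.2 q7 -0.4 w 0.034 F [0.4 0.3 0.5] 
 delta [0.718 0.245 0.28 ] turn [ 0.001 -0.001  0.01 ]
```

View pics/z6.png

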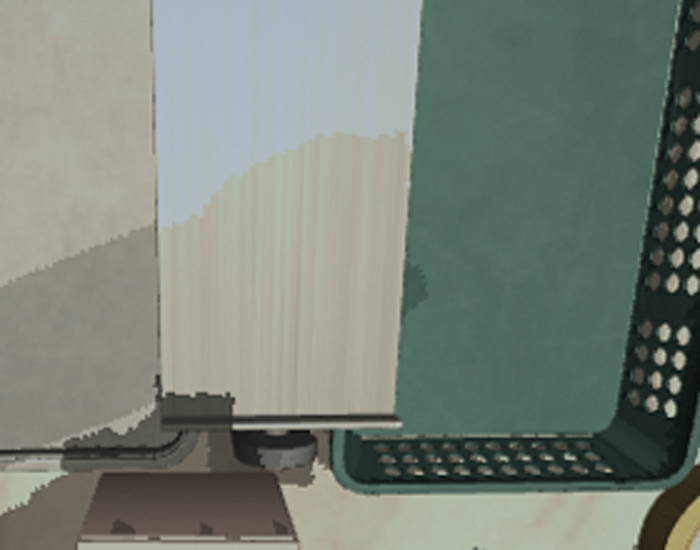

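```bash
python3 - <<'E'
from h import *
s=np.load("pics/s4.npy",allow_pickle=True)[0]
np.set_printoptions(precision=4,suppress=True)
P=lambda u,v,z=.101:plane("wrist",180+u/2.5-.3,v/2.5-.3,z,s)
a,b,c,d=P(153,0),P(160,390),P(422,0),P(400,380)
y1=np.degrees(np.arctan2(*(a-b)[1::-1]));y2=np.degrees(np.arctan2(*(c-d)[1::-1]));print(a,b,c,d,y1,y2)
t=np.radians((y1+y2)/2);Y=np.array([np.cos(t),np.sin(t)]);X=np.array([Y[1],-Y[0]])
xs=[X@p[:2] for p in(a,b,c,d)];print("width",np.mean(xs[2:])-np.mean(xs[:2]))
for v,z in((414,.101),(427,.114)):
    l=[P(u,v,z) for u in(170,390)];print(v,l,[Y@q[:2] for q in l])
xm=np.mean(xs);f=np.mean([Y@P(u,414)[:2] for u in(170,390)])
print("centre",X*xm+Y*(f+.075),np.degrees(t))
f=np.mean([Y@P(u,428,.114)[:2] for u in(170,390)]);print(X*xm+Y*(f+.078))
E
```

```text
[0.5567 0.3151 0.101 ] [0.579  0.1833 0.101 ] [0.6464 0.3296 0.101 ] [0.6706 0.2022 0.101 ] 99.61081023397755 100.7466920509081
width 0.09210078129414989
414 [array([0.5844, 0.1745, 0.101 ]), array([0.67  , 0.1884, 0.101 ])] [np.float64(0.06846252809227511), np.float64(0.0670020730568905)]
427 [array([0.5849, 0.1726, 0.114 ]), array([0.6674, 0.186 , 0.114 ])] [np.float64(0.0665418948907926), np.float64(0.0651341292484637)]
centre [0.6136 0.2552] 100.17875114244282
[0.6135 0.2559]
```

Plate centre is (0.6137, 0.256), width checks at 92 mm, yaw ≈99.6°.

```bash
python3 -m pendant '{"delta_pos":[[0.15,0.05,0.1],[0.3,0.1,0.2],[0.45,0.15,0.35],[0.6,0.2,0.5],[0.7,0.23,0.6]],"turn":[[0,0,0],[0,0,0],[0,0,0],[0,0,0],[0,0,0]],"hand":[255,255,255,255,255]}'; python3 -c "
from h import *
plan(.6098,.2792,.1325,99.6)"
```

```text
clock: 7.48
ee_pos: [0.609, 0.2742, 0.1986]
tool_rot: [0.649, 0.761, -0.001, -0.0]
ft_force: [-0.3, 0.2, 0.2]
gripper_width: 0.0343
t 7.48 pos [0.609  0.2742 0.1986] yaw 99.1 q7 -0.6 w 0.0343 F [-0.3  0.2  0.2] 
 delta [0.033 0.011 0.44 ] turn [-0.002  0.001 -0.008]
```

```bash
python3 -m pendant '{"delta_pos":[[0.03,0.01,0.1],[0.03,0.01,0.2],[0.03,0.01,0.3],[0.03,0.01,0.37],[0.03,0.01,0.37]],"turn":[[0,0,-0.008],[0,0,-0.008],[0,0,-0.008],[0,0,-0.008],[0,0,-0.008]],"hand":[255,255,255,255,255]}'; python3 - <<'E'
from h import *
import cv2
plan(.6098,.2792,.1325,99.6)
f=env.grab_frame("side");cv2.imwrite("pics/z7.png",cv2.resize(f[200:390,120:370,::-1],None,fx=3,fy=3,interpolation=cv2.INTER_CUBIC))
E
```

```text
clock: 7.9
ee_pos: [0.609, 0.2758, 0.1401]
tool_rot: [0.646, 0.763, -0.004, -0.001]
ft_force: [-1.1, -0.1, -0.5]
gripper_width: 0.0339
t 7.9 pos [0.609  0.2758 0.1401] yaw 99.5 q7 -0.63 w 0.0339 F [-1.1 -0.1 -0.5] 
 delta [0.021 0.009 0.051] turn [-0.006  0.004 -0.002]
```

View pics/z7.png

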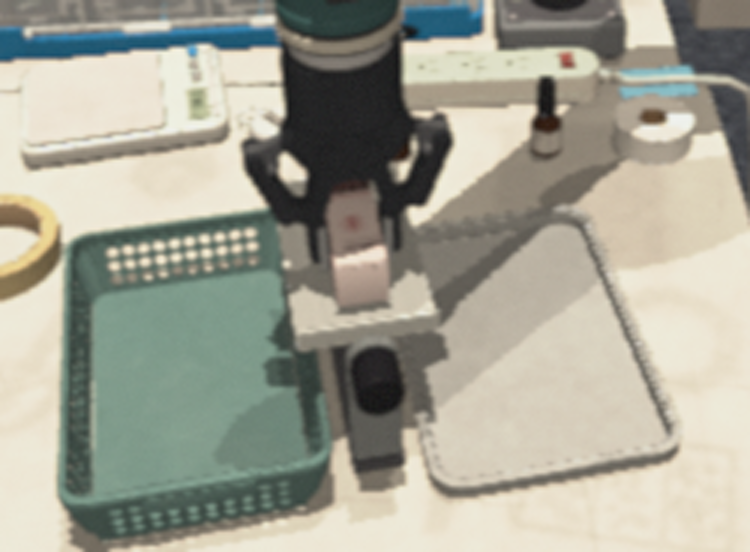

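Carton is centred over the plate between the lips. Lower the last 8–9 mm and release.

```bash
python3 -m pendant '{"delta_pos":[[0.01,0,0.02],[0.02,0.01,0.035],[0.02,0.01,0.05],[0.02,0.01,0.058],[0.02,0.01,0.058]],"turn":[[0,0,0],[0,0,0],[0,0,0],[0,0,0],[0,0,0]],"hand":[255,255,255,255,255]}'; python3 -c "
from h import *
plan(.6098,.2792,.1305,99.6)"
```

```text
clock: 8.37
ee_pos: [0.6106, 0.2799, 0.1332]
tool_rot: [0.646, 0.763, -0.003, -0.0]
ft_force: [-0.0, 0.9, -0.0]
gripper_width: 0.0339
t 8.37 pos [0.6106 0.2799 0.1332] yaw 99.5 q7 -0.63 w 0.0339 F [-0.   0.9 -0. ] 
 delta [-0.004 -0.006  0.018] turn [-0.004  0.003 -0.002]
```

```bash
python3 -m pendant '{"delta_pos":[[0,0,0.01],[0,0,0.02],[0,0,0.02],[0,0,0.02],[0,0,0.02]],"turn":[[0,0,0],[0,0,0],[0,0,0],[0,0,0],[0,0,0]],"hand":[255,255,255,255,255]}'; python3 -m pendant '{"delta_pos":[[0,0,0],[0,0,0],[0,0,0],[0,0,0],[0,0,0]],"turn":[[0,0,0],[0,0,0],[0,0,0],[0,0,0],[0,0,0]],"hand":[150,120,90,60,60]}'; python3 -c "
from h import *
plan(.6098,.2792,.1305,99.6)"
```

```text
clock: 8.78
ee_pos: [0.6106, 0.2799, 0.1302]
tool_rot: [0.646, 0.763, -0.002, -0.0]
ft_force: [-0.5, -0.3, 0.6]
gripper_width: 0.0345
clock: 9.2
ee_pos: [0.6106, 0.2799, 0.1303]
tool_rot: [0.646, 0.763, -0.002, -0.0]
ft_force: [-0.9, -0.1, 0.3]
gripper_width: 0.065
t 9.2 pos [0.6106 0.2799 0.1303] yaw 99.5 q7 -0.63 w 0.065 F [-0.9 -0.1  0.3] 
 delta [-0.004 -0.006 -0.002] turn [-0.004  0.003 -0.002]
```

Released. Retract straight up and look.

```bash
python3 -m pendant '{"delta_pos":[[0,0,-0.1],[0,0,-0.3],[0,0,-0.55],[0,0,-0.8],[0,0,-1.0]],"turn":[[0,0,0],[0,0,0],[0,0,0],[0,0,0],[0,0,0]],"hand":[60,60,60,60,60]}'; python3 - <<'E'
from h import *
import cv2
s=env.state();f=env.grab_frame("wrist");cv2.imwrite("pics/w5.png",f[:,:,::-1]);np.save("pics/s5.npy",[s],allow_pickle=True)
plan(.5,.0,.30,150)
E
```

```text
clock: 9.62
ee_pos: [0.6114, 0.2811, 0.2847]
tool_rot: [0.646, 0.763, -0.001, 0.0]
ft_force: [0.7, 0.3, 0.8]
gripper_width: 0.0654
t 9.67 pos [0.6135 0.2828 0.2913] yaw 99.5 q7 -0.56 w 0.0654 F [1.2 1.5 4.7] 
 delta [-1.734 -1.057 -0.069] turn [ 0.008  0.003 -0.841]
```

View pics/w5.png

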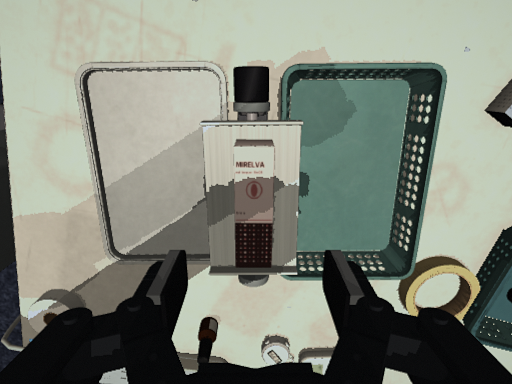

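```bash
python3 - <<'E'
from h import *
import cv2
s=np.load("pics/s5.npy",allow_pickle=True)[0]
np.set_printoptions(precision=4,suppress=True)
f=cv2.imread("pics/w5.png");cv2.imwrite("pics/z8.png",cv2.resize(f[110:290,190:320],None,fx=4,fy=3.3,interpolation=cv2.INTER_CUBIC))
c=[plane("wrist",u,v,.135,s) for u,v in((235,147),(274,147),(273.5,268),(236,268))];print(*c,np.mean(c,0))
E
```

```text
[0.5898 0.3111 0.135 ] [0.6221 0.3165 0.135 ] [0.6431 0.2021 0.135 ] [0.6078 0.1961 0.135 ] [0.6157 0.2565 0.135 ]
```

View pics/z8.png

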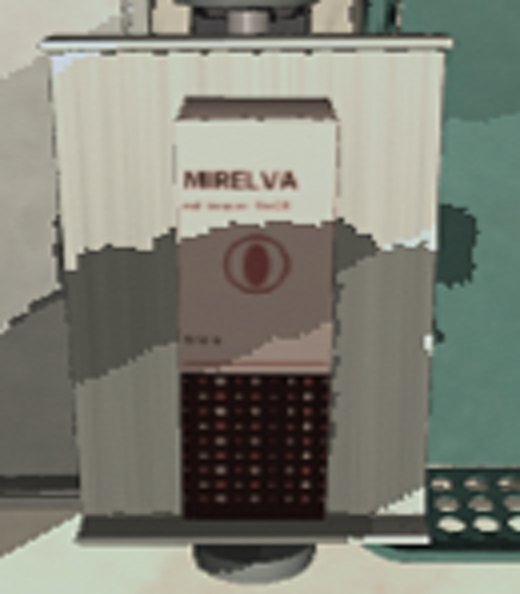

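Carton is centred on the plate (0.6157, 0.2565). Now the joystick: I'll push the knob from the robot side with closed fingers.

```bash
python3 -m pendant '{"delta_pos":[[-0.2,-0.1,0],[-0.4,-0.2,0],[-0.6,-0.3,0],[-0.8,-0.4,0],[-1.0,-0.6,0]],"turn":[[0,0,-0.1],[0,0,-0.2],[0,0,-0.3],[0,0,-0.4],[0,0,-0.5]],"hand":[60,120,180,255,255]}'; python3 -c "
from h import *
plan(.45,.0,.29,160)"
```

```text
clock: 10.08
ee_pos: [0.551, 0.1191, 0.2911]
tool_rot: [0.424, 0.905, 0.004, 0.004]
ft_force: [1.0, -1.1, 0.5]
gripper_width: 0.0169
t 10.08 pos [0.551  0.1191 0.2911] yaw 129.8 q7 0.17 w 0.0169 F [ 1.  -1.1  0.5] 
 delta [-0.18  -1.025 -0.002] turn [ 0.008  0.007 -0.504]
```

```bash
python3 -m pendant '{"delta_pos":[[-0.05,-0.2,0],[-0.1,-0.4,0],[-0.14,-0.6,0],[-0.18,-0.8,0],[-0.18,-1.0,0]],"turn":[[0,0,-0.1],[0,0,-0.2],[0,0,-0.3],[0,0,-0.4],[0,0,-0.5]],"hand":[255,255,255,255,255]}'; python3 -c "
from h import *
plan(.385,-.168,.28,180)"
```

```text
clock: 10.5
ee_pos: [0.4524, 0.0007, 0.2903]
tool_rot: [0.174, 0.985, 0.002, 0.005]
ft_force: [-0.8, 0.5, 0.5]
gripper_width: 0.0003
t 10.5 pos [0.4524 0.0007 0.2903] yaw 160.0 q7 1.0 w 0.0003 F [-0.8  0.5  0.5] 
 delta [ 0.038 -1.211  0.061] turn [ 0.004  0.01  -0.333]
```

```bash
python3 -m pendant '{"delta_pos":[[0.01,-0.2,0],[0.02,-0.4,0],[0.03,-0.6,0],[0.04,-0.8,0],[0.04,-1.0,0]],"turn":[[0,0,-0.07],[0,0,-0.14],[0,0,-0.2],[0,0,-0.27],[0,0,-0.33]],"hand":[255,255,255,255,255]}'; python3 - <<'E'
from h import *
import cv2
s=env.state();f=env.grab_frame("wrist");cv2.imwrite("pics/w6.png",f[:,:,::-1]);np.save("pics/s6.npy",[s],allow_pickle=True)
plan(.383,-.168,.2,180)
E
```

```text
clock: 10.92
ee_pos: [0.3946, -0.1391, 0.2902]
tool_rot: [-0.0, 1.0, 0.0, 0.006]
ft_force: [0.9, -0.5, -0.6]
gripper_width: -0.0001
t 10.97 pos [ 0.3926 -0.1449  0.2897] yaw 179.8 q7 1.78 w -0.0 F [-2.1 -5.2 -0.1] 
 delta [ 0.069 -0.154  0.598] turn [-0.002  0.01  -0.004]
```

View pics/w6.png

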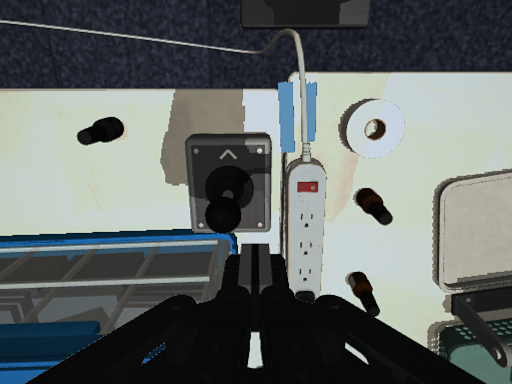

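```bash
python3 - <<'E'
from h import *
s=np.load("pics/s6.npy",allow_pickle=True)[0]
print(plane("wrist",223,214,.124,s), plane("wrist",228,154,.046,s),plane("wrist",229,225,.046,s))
for u,v in((188,138),(270,135),(270,232),(193,232)):print(plane("wrist",u,v,.046,s).round(4))
for u,v in((237,236),(40,238)):print(plane("wrist",u,v,.22,s).round(4))
E
```

```text
[ 0.43153419 -0.1687136   0.124     ] [ 0.39030613 -0.16892748  0.046     ] [ 0.47907252 -0.17007934  0.046     ]
[ 0.3721 -0.2133  0.046 ]
[ 0.3687 -0.1214  0.046 ]
[ 0.4886 -0.1195  0.046 ]
[ 0.4886 -0.215   0.046 ]
[ 0.4066 -0.1499  0.22  ]
[ 0.4081 -0.2784  0.22  ]
```

```bash
python3 - <<'E'
from h import *
s=np.load("pics/s6.npy",allow_pickle=True)[0]
print(plane("wrist",100,236,.03,s).round(4),plane("wrist",232,236,.03,s).round(4),plane("wrist",50,322,.225,s).round(4))
plan(.380,-.168,.15,180)
E
```

```text
[ 0.5023 -0.3398  0.03  ] [ 0.5022 -0.168   0.03  ] [ 0.4712 -0.2821  0.225 ]
t 10.97 pos [ 0.3926 -0.1449  0.2897] yaw 179.8 q7 1.78 w -0.0 F [-2.1 -5.2 -0.1] 
 delta [ 0.093 -0.153  0.931] turn [-0.002  0.01  -0.004]
```

```bash
python3 - <<'E'
import cv2
a=cv2.imread("pics/w6.png");cv2.imwrite("pics/z9.png",cv2.convertScaleAbs(cv2.resize(a[220:384,0:256],None,fx=3,fy=3),alpha=2))
E
```

```text
(no output)
```

View pics/z9.png

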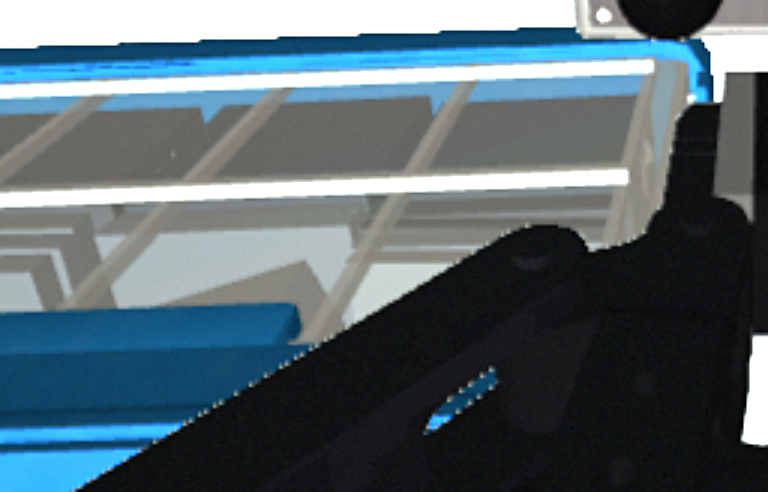

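```bash
python3 - <<'E'
from h import *
s=np.load("pics/s6.npy",allow_pickle=True)[0]
for u,v,z in((30,363,.2275),(30,350,.2275),(30,323,.17),(30,323,.19)):print(plane("wrist",u,v,z,s).round(4))
E
```

```text
[ 0.5059 -0.3025  0.2275]
[ 0.4938 -0.2997  0.2275]
[ 0.52   -0.3433  0.17  ]
[ 0.5025 -0.3262  0.19  ]
```

```bash
python3 -m pendant '{"delta_pos":[[0.09,-0.15,0.1],[0.09,-0.15,0.25],[0.09,-0.15,0.45],[0.09,-0.15,0.7],[0.09,-0.15,0.9]],"turn":[[0,0.01,0],[0,0.01,0],[0,0.01,0],[0,0.01,0],[0,0.01,0]],"hand":[255,255,255,255,255]}'; python3 - <<'E'
from h import *
plan(.380,-.168,.125,180)
E
```

```text
clock: 11.38
ee_pos: [0.3803, -0.1676, 0.1537]
tool_rot: [0.002, 1.0, -0.001, 0.0]
ft_force: [-0.7, -1.0, 0.6]
gripper_width: -0.0001
t 11.38 pos [ 0.3803 -0.1676  0.1537] yaw 179.7 q7 1.59 w -0.0001 F [-0.7 -1.   0.6] 
 delta [ 0.002 -0.002  0.191] turn [-0.002  0.001 -0.005]
```

```bash
python3 -m pendant '{"delta_pos":[[0,0,0.05],[0,0,0.1],[0,0,0.15],[0,0,0.19],[0,0,0.19]],"turn":[[0,0,0],[0,0,0],[0,0,0],[0,0,0],[0,0,0]],"hand":[255,255,255,255,255]}'; python3 - <<'E'
from h import *
import cv2
plan(.436,-.168,.125,180)
f=env.grab_frame("side");cv2.imwrite("pics/z10.png",cv2.resize(f[100:260,230:370,::-1],None,fx=4,fy=3.7,interpolation=cv2.INTER_CUBIC))
E
```

```text
clock: 11.8
ee_pos: [0.3807, -0.1679, 0.1254]
tool_rot: [0.002, 1.0, -0.002, 0.001]
ft_force: [0.7, 0.2, -0.1]
gripper_width: 0.0
t 11.8 pos [ 0.3807 -0.1679  0.1254] yaw 179.7 q7 1.53 w 0.0 F [ 0.7  0.2 -0.1] 
 delta [-0.369  0.001  0.003] turn [-0.003  0.001 -0.005]
```

View pics/z10.png

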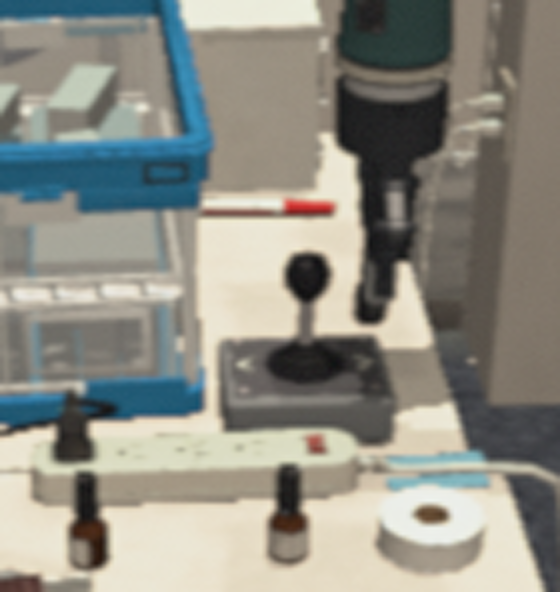

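Fingers are behind the knob at the right height, clear of the crate. Push.

```bash
python3 -m pendant '{"delta_pos":[[-0.07,0,0],[-0.14,0,0],[-0.2,0,0],[-0.26,0,0],[-0.3,0,0]],"turn":[[0,0,0],[0,0,0],[0,0,0],[0,0,0],[0,0,0]],"hand":[255,255,255,255,255]}'; python3 - <<'E'
from h import *
import cv2
plan(.437,-.168,.125,180)
E
```

```text
clock: 12.27
ee_pos: [0.4266, -0.1681, 0.1259]
tool_rot: [0.002, 1.0, -0.002, 0.0]
ft_force: [-4.3, 0.0, 2.5]
gripper_width: 0.0
t 12.27 pos [ 0.4266 -0.1681  0.1259] yaw 179.7 q7 1.48 w 0.0 F [-4.3  0.   2.5] 
 delta [-0.069  0.001  0.006] turn [-0.003  0.    -0.005]
```

```bash
python3 -m pendant '{"delta_pos":[[-0.02,0,0],[-0.04,0,0],[-0.06,0,0],[-0.07,0,0],[-0.07,0,0]],"turn":[[0,0,0],[0,0,0],[0,0,0],[0,0,0],[0,0,0]],"hand":[255,255,255,255,255]}'; python3 - <<'E'
from h import *
import cv2
plan(.437,-.168,.125,180)
f=env.grab_frame("side");cv2.imwrite("pics/z11.png",cv2.resize(f[130:384,120:370,::-1],None,fx=2.3,fy=2.3,interpolation=cv2.INTER_CUBIC))
E
```

```text
clock: 12.68
ee_pos: [0.4356, -0.168, 0.125]
tool_rot: [0.003, 1.0, -0.001, -0.002]
ft_force: [-6.2, -0.2, -1.2]
gripper_width: -0.0001
t 12.68 pos [ 0.4356 -0.168   0.125 ] yaw 179.7 q7 1.47 w -0.0001 F [-6.2 -0.2 -1.2] 
 delta [-0.01 -0.   -0.  ] turn [-0.002 -0.003 -0.005]
```

View pics/z11.png

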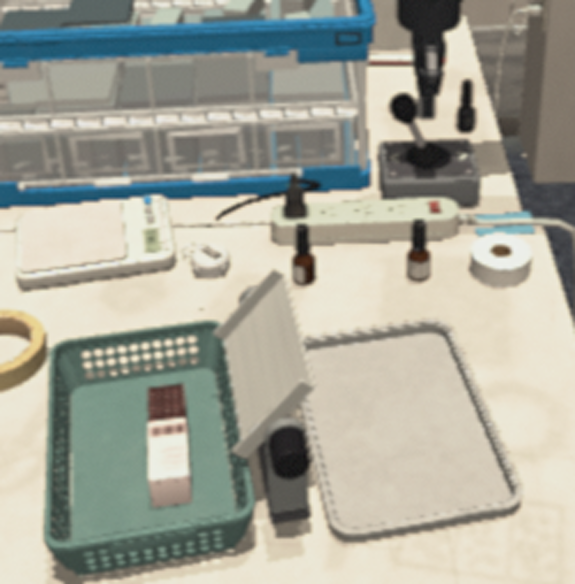

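The plate has tipped fully and the carton already lies in the basket. I'll hold for over a second.

```bash
for i in 1 2 3; do python3 -m pendant '{"delta_pos":[[-0.003,0,0],[-0.003,0,0],[-0.003,0,0],[-0.003,0,0],[-0.003,0,0]],"turn":[[0,0,0],[0,0,0],[0,0,0],[0,0,0],[0,0,0]],"hand":[255,255,255,255,255]}'; done
```

```text
clock: 13.15
ee_pos: [0.4352, -0.168, 0.1247]
tool_rot: [0.003, 1.0, -0.001, -0.002]
ft_force: [-4.6, -0.4, 0.3]
gripper_width: -0.0001
clock: 13.57
ee_pos: [0.4355, -0.168, 0.1246]
tool_rot: [0.003, 1.0, -0.001, -0.002]
ft_force: [-5.7, 0.1, -0.4]
gripper_width: -0.0001
clock: 13.98
ee_pos: [0.4358, -0.168, 0.1246]
tool_rot: [0.003, 1.0, -0.001, -0.003]
ft_force: [-5.2, 0.4, 0.2]
gripper_width: -0.0002
```

```bash
python3 -m pendant '{"delta_pos":[[0,0,0],[0,0,0],[0,0,0],[0,0,0],[0,0,0]],"turn":[[0,0,0],[0,0,0],[0,0,0],[0,0,0],[0,0,0]],"hand":[255,255,255,255,255]}'; python3 -m pendant '{"delta_pos":[[0.05,0,0],[0.1,0,0],[0.15,0,0],[0.2,0,0],[0.25,0,0]],"turn":[[0,0,0],[0,0,0],[0,0,0],[0,0,0],[0,0,0]],"hand":[255,255,255,255,255]}'; python3 -m pendant '{"delta_pos":[[0.04,0,0],[0.08,0,0],[0.1,0,0],[0.12,0,0],[0.13,0,0]],"turn":[[0,0,0],[0,0,0],[0,0,0],[0,0,0],[0,0,0]],"hand":[255,255,255,255,255]}'
```

```text
clock: 14.4
ee_pos: [0.4358, -0.168, 0.1246]
tool_rot: [0.003, 1.0, -0.001, -0.003]
ft_force: [-5.3, -0.6, 0.1]
gripper_width: 0.0007
clock: 14.82
ee_pos: [0.3982, -0.1678, 0.1251]
tool_rot: [0.003, 1.0, -0.001, -0.002]
ft_force: [0.1, -0.1, -0.2]
gripper_width: -0.0003
clock: 15.23
ee_pos: [0.3784, -0.1678, 0.1252]
tool_rot: [0.003, 1.0, -0.001, -0.002]
ft_force: [0.0, -0.4, 0.5]
gripper_width: -0.0003
```

```bash
python3 -m pendant '{"delta_pos":[[0,0,-0.15],[0,0,-0.35],[0,0,-0.55],[0,0,-0.75],[0,0,-0.9]],"turn":[[0,0,0],[0,0,0],[0,0,0],[0,0,0],[0,0,0]],"hand":[255,255,255,255,255]}';python3 -m pendant '{"delta_pos":[[0,0,0],[0,0,0],[0,0,0],[0,0,0],[0,0,0]],"turn":[[0,0,0],[0,0,0],[0,0,0],[0,0,0],[0,0,0]],"hand":[255,255,255,255,255]}'; python3 - <<'E'
from h import *
import cv2
f=env.grab_frame("side");cv2.imwrite("pics/z12.png",cv2.resize(f[130:384,120:370,::-1],None,fx=2.3,fy=2.3,interpolation=cv2.INTER_CUBIC))
E
```

```text
clock: 15.65
ee_pos: [0.3797, -0.1672, 0.2625]
tool_rot: [0.002, 1.0, -0.002, -0.001]
ft_force: [0.3, -0.4, -0.7]
gripper_width: -0.0001
clock: 16.07
ee_pos: [0.3791, -0.1669, 0.2613]
tool_rot: [0.002, 1.0, -0.001, -0.002]
ft_force: [0.5, 0.6, 0.7]
gripper_width: -0.0001
```

View pics/z12.png

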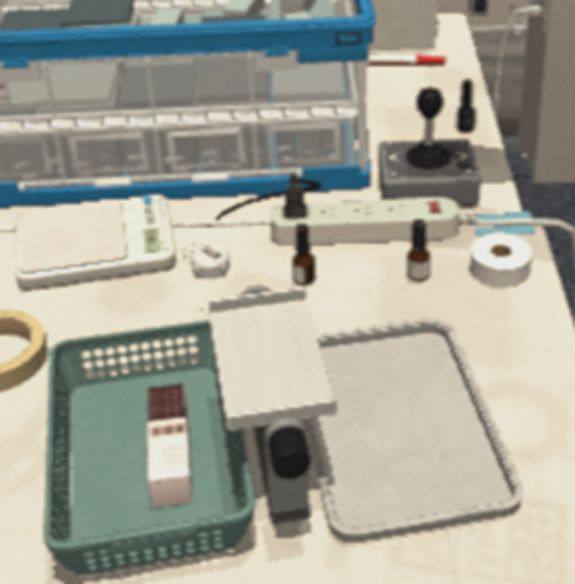

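The stick is upright again and the plate is level. The carton lies flat in the basket (168,445), the basket and bottles haven't moved, and the arm is clear.

```bash
python3 -c "
from station import env
print(env.hand_in())"
```

```text
the job is handed in; nothing more can be done
None
```

I laid the carton on the tip plate, tipped it into the deep basket on the far side with the joystick, and handed the job in at about 16 s. No verdict was reported.

- **Placing:** I gripped the carton across its 34 mm width, about 23 mm from its middle so the gripper stayed clear of the crate rim. After letting go, the wrist camera put its centre about 2 mm from the plate's middle, parallel to the lips.
- **Tipping:** I pushed the knob away from the robot with the closed fingers and held it there for about 1.7 s at 5–6 N. I estimate the stick was near its stop at about 0.43 rad, from the finger position and force, as I had no direct reading of its angle. The carton was already in the basket at the first look after the push.
- **Last look (side camera):** the carton lies flat in the basket, and the stick is upright with the plate level. The basket and bottles stand where they were, and the arm is clear with no contact force. I checked these by eye in one picture only.

None of the checks failed. The early scene-camera estimates differed by a few millimetres and 2–3° from the closer wrist-camera ones, and I used the wrist values for the grasp and the placing.

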